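# Fit the spin chuck to the coater

### The job

Get the spin coater ready for two-inch wafers: take the larger, white chuck out of its blue rack and fit it to the spindle in the coater's bowl. The stem is a tight fit and the raised lid hangs over the bowl, so reach in slanting from the coater's panel side, start the stem in the bore edge-first with the chuck clearly leaning, then straighten the chuck and slide it fully home, so that it sits level with its shoulder on the spindle, and let go. Leave the small black chuck in the rack and everything else where it stands.

Things in the scene. Friction and masses are not known exactly. Their poses are not given: they have to be found in the camera images.
- chuck: White spin chuck, loose, 0.11 kg, round, 46 mm tall. Origin: centre of the stem's foot; z = its axis, up to the grooved flat top. Stem 20 mm diameter, z 0 to 24 mm, foot chamfered 2 mm; hub 33 mm diameter, z 24 to 34 mm, its underside is the shoulder; disc 44 mm diameter, z 34 to 46 mm. Starts upright in one of the rack's two holes, shoulder on the rack.
- chuck_rim (a point): Point on the chuck's axis at half height of its disc's rim, 40 mm above the stem's foot: grasp across the 44 mm rim here. A slanting tool may hold it: the jaws may lean about their closing line, so the chuck can hang upright in a leaning tool.
- small_chuck: Black chuck in the other hole of the rack, same stem, hub 27 mm and disc 33 mm in diameter, rim as high as the white one's. Origin at its stem's foot, z up. Stays there. Which hole holds which chuck varies.
- rack: Blue chuck rack, fixed. Origin at the centre of its underside, x along its length. Block 116 mm long, 34 mm wide, top at z = 34 mm, on a foot plate 128 x 58 x 6 mm; two holes of 23 mm diameter, 26 mm deep, at x = -31 and +31 mm. Narrower than the white disc: fingers closing along the rack's y pass down beside the block.
- coater: Bench spin coater, fixed, its panel (display, dial, two keys) facing the robot's left. Origin at its underside on the spindle's axis; x points from the panel back to the lid's hinge, z up. White housing x -124 to 112 mm, y -95 to 95 mm, deck at z = 72 mm; round steel bowl of 141 mm inner diameter, rim at z = 76 mm, floor at z = 46 mm.
- spindle_mouth (a point): Centre of the bore's mouth in the top face of the dark spindle, 85 mm above the coater's underside; axes as the coater's. Bore 21.5 mm diameter, 27 mm deep, with a 2.5 mm lead-in cone; spindle 37 mm diameter, 39 mm above the bowl's floor, does not turn. Chuck home: shoulder on this face, its origin 24 mm below this point.
- lid_edge (a point): Middle of the free edge of the clear, aluminium-framed lid, fixed raised: a plane 184 mm wide rising at 57 degrees from its hinge (coater x = 104, z = 84 mm) over the bowl to this edge (x = -8, z = 256 mm). A tool held plumb over the spindle has no room; one leaning 25 to 45 degrees, pointing down and towards the coater's +x, has.
- resist_bottle: Amber bottle with black cap, 48 mm diameter, 92 mm tall, beyond the coater; a bystander. Origin at the centre of its underside.
- petri_dish: Round glass dish with a chip of wafer, 64 mm diameter, 14 mm tall, near the front edge of the bench; a bystander. Origin at the centre of its underside.
- wafer_tweezers: Pale flat tweezers, 130 mm long, between the coater and the bench's near edge; a bystander. Origin at the middle of the underside.
- timer: White timer with three round keys, 64 x 62 mm; a bystander. Origin at the centre of its underside.
- hex_key: T-handled hex key with a red handle, 136 mm long, lying on the wipe; a bystander. Origin at the middle of the underside.
- wafer_cassette: White two-inch wafer cassette with dark wafers, 85 x 67 x 58 mm; a bystander. Origin at the centre of its underside.
Mind the look-alikes: they are no part of the job. Leave any orange or pink look-alike of the chuck alone.

How it is judged:
By the outcome, as a careful person would: the job done as asked, in the order asked, and still so for the second after the job is handed in, with the robot touching nothing.
It also fails if it takes over 45 s, if anything falls off the work surface, if the arm or the gripper's body presses on something with over 40 N, if the wrist force passes 120 N, or if a joint passes its speed limit or range.

### The arm

A 6-joint arm with a two-finger parallel gripper is mounted at the origin on a cart in front of the work surface, level with it; the furniture and walls round the work are solid. World frame = base frame: x ahead of the robot, y to its left, z up, the work surface at z = 0. Lengths are in m, angles in rad, forces in N, time in s.
With the tool pointing down it reaches from about 0.275 to 0.825 m from the base axis. Payload 5.2 kg.
Tool frame: the origin (TCP) lies on the centre line of the jaws, within the pads' length; the fingertips stand 17 mm ahead of it and the grasp point (between the pads) lies 2 mm behind it; z points along the fingers, y is the line along which they close (so a half turn about z gives the same grasp; the last joint's range is limited). The gripper opens to 93 mm and grips with 3 to 60 N. Pads are 15 mm wide; open, the fingers measure 128 mm over their backs; the gripper's body (75 mm by 188 mm) begins 65 mm behind the grasp point.
Start: joints at [0.925, 0.259, 1.535, -0, 1.348, -0.203], TCP at [0.236, 0.497, 0.236] pointing down, gripper open.
Joint ranges: [-3.14, 3.14], [-0.91, 2.08], [0.19, 2.58], [-1.22, 4.36], [0.22, 2.71], [-3.12, 3.12]. Speed limits (rad/s): [2.57, 2.57, 3.14, 3.14, 3.14, 3.14].

### API

Orientations are given as a unit quaternion [x, y, z, w].
In Python, from plant import state, eyes, bot gives the robot as it stands.
- The arm moves only by the tool carry_out, never from a script. Its argument "motion" is a list of rows, each a list of 5 numbers: the finger opening in mm, from 0 to 93, then the shift along the tool's x, y, z in mm, then the turn about the tool's z in degrees. A call has exactly 8 rows; each row is the pose to reach, as a shift and turn from the pose commanded when the call began, along the tool's axes at that moment; what a row does not reach only later rows make up. A row lasts 1/8 s, in which the tool goes at most 62.5 mm and 10.7 degrees, less where a joint would pass 70% of its speed; a pose out of reach is approached as far as the arm can. A call with a gripper value outside its range is refused whole. The fingers move at their own pace and stop on an object; "squeeze" is the grip in N (left out, the last holds). Time passes only in rows, so rows that repeat a pose let the fingers close, or fill a call up. It gives the time, the measured TCP pose, the force, the opening and the grip force at its end, in the units of the state.
- state(): the state, without advancing time (a new reading comes with each control period).
- eyes.read_camera(name): name is "scene" or "top"; returns the picture (400x640x3 uint8, red, green, blue); there is no depth.
- eyes.get_calibration(name): a dict with "intrinsics" (3x3 intrinsics, pixels), "position" and "rotation" of the camera in the world. Camera axes: x right, y down, z forward; pixel columns grow to the right and rows downward; lengths in m; the calibration is good to about 2 mm. A picture is of the moment at which its call begins. get_calibration takes no time and is no camera call.
- bot.hand_in(): hands the job in; it is judged then, once.
Trained networks look in the newest picture that a camera, given by its name, has taken for a name from the list of things; names that differ only in an ending like _2 or _b are one class to them, and where a whole thing is asked for, a point or a joint stands for the part that bears it (a point fixed in the world has none). Each returns a list of dicts, best first, with "confidence" (0 to 1); they miss things now and then, are a little off and sometimes report something else, mostly with a low value. They report only what shows in the picture. A call takes as long as a camera call. They do not tell look-alikes from the thing itself.
- eyes.silhouettes(camera, thing): "pixels" (400x640 bool, what is visible of it) and "uv" ([column, row] in pixels, amid what is visible of it).
The state is a dict: "t": time; "q": joint angles; "dq": joint speeds; "joint_efforts": joint torques, N m; "tool_pos": TCP position; "tool_rot": TCP orientation; "force": force on the tool from outside, world axes, zero at the start; "moment": the same for the moment, N m; "opening": opening from 0.0 (shut) to 1.0 (fully open); "grip_force": force on a finger pad.
Only numpy, scipy, OpenCV 4.12 (cv2) and the standard library are available. Lean on these libraries where they do the work, as an engineer would, in place of code of your own. Each camera call takes 0.05 s, during which the arm holds its last target. There are 200 camera calls.

## Working session

There is one attempt and no reset: what is moved stays moved. The work goes in short steps, Python scripts to look and compute and a tool call to move; the robot and the scene stay as the last step left them, time stands still between calls to the robot, and variables do not carry over. Pictures are saved under pics/ and viewed, at most 10 in all, crops included, and the job is handed in when it is done.

Besides the shell and the picture viewer there is one more tool, called after "Call:" as name([rows], argument=value, ...), one row to a line, values as JSON. carry_out: Moves the arm, as the interface text tells. Its arguments: {"type":"object","properties":{"motion":{"type":"array","items":{"type":"array","items":{"type":"number"}}},"squeeze":{"type":"number"}},"required":["motion"]}

```bash
ls -R . | head -30; mkdir -p pics; python3 - <<'E'
from plant import state, eyes, bot
import cv2,numpy as np
s=state(); print(s)
from scipy.spatial.transform import Rotation as R
print(R.from_quat(s['tool_rot']).as_matrix().round(3))
for n in("scene","top"):
    im=eyes.read_camera(n); cv2.imwrite(f'pics/{n}0.png',im[:,:,::-1]); print(n,eyes.get_calibration(n))
    for th in("chuck","small_chuck","rack","coater","lid_edge","spindle_mouth"):
        try: 
            for d in eyes.silhouettes(n,th)[:4]: 
                ys,xs=np.nonzero(d['pixels']); print(th,round(d['confidence'],2),np.round(d['uv'],1),len(xs),xs.min(),xs.max(),ys.min(),ys.max())
        except Exception as e: print(th,e)
E
```

```text
.:
pics

./pics:
{'t': 0.0, 'q': array([ 9.25162584e-01,  2.59328210e-01,  1.53607265e+00, -1.29254594e-05,
        1.34798902e+00, -2.02791465e-01]), 'dq': array([ 4.65208148e-04, -8.24800440e-04, -6.28231846e-06,  1.74013721e-03,
       -1.42242876e-04,  1.85607922e-03]), 'joint_efforts': array([-3.25118717e-04, -4.37324023e+01, -2.83993810e+01,  7.18299975e-02,
        4.14878153e-02, -1.37904735e-04]), 'tool_pos': array([0.2353446 , 0.49653871, 0.23482983]), 'tool_rot': array([ 2.19614801e-01,  9.75586250e-01, -8.21556399e-04, -3.64128890e-04]), 'force': array([ 0.47403508, -0.63569334, -0.17669697]), 'moment': array([-0.00881072,  0.04515953,  0.00765955]), 'grip_force': 0.0, 'opening': 1.0016182196706354}
[[-0.904  0.429 -0.001]
 [ 0.429  0.904 -0.001]
 [ 0.    -0.002 -1.   ]]
scene {'intrinsics': array([[376.55572393,   0.        , 317.69972209],
       [  0.        , 376.55572393, 198.2029315 ],
       [  0.        ,   0.        ,   1.        ]]), 'position': array([0.19860273, 0.81983426, 0.52977466]), 'rotation': array([-0.21839642,  0.80479006, -0.53639245,  0.12999654])}

[... 544 characters left out ...]
 272 372 151 271
top {'intrinsics': array([[499.39890915,   0.        , 322.50441825],
       [  0.        , 499.39890915, 198.01737793],
       [  0.        ,   0.        ,   1.        ]]), 'position': array([0.52586905, 0.09507946, 1.19407873]), 'rotation': array([-0.69784374,  0.71597893, -0.00928407,  0.017381  ])}
chuck 0.85 [368.8 243.6] 282 360 378 235 253
chuck 0.75 [248.5 200.5] 298 239 257 191 209
chuck 0.52 [285.9 243.2] 280 276 294 234 253
small_chuck 0.51 [262.7 239.5] 138 253 265 234 246
rack 0.89 [270.1 239. ] 905 247 302 225 256
coater 0.64 [370.6 174.9] 9447 310 422 119 221
lid_edge 0.95 [370.5 174.9] 9418 311 422 119 220
spindle_mouth 0.76 [366.2 177.9] 9365 311 422 119 220
```

View pics/scene0.png

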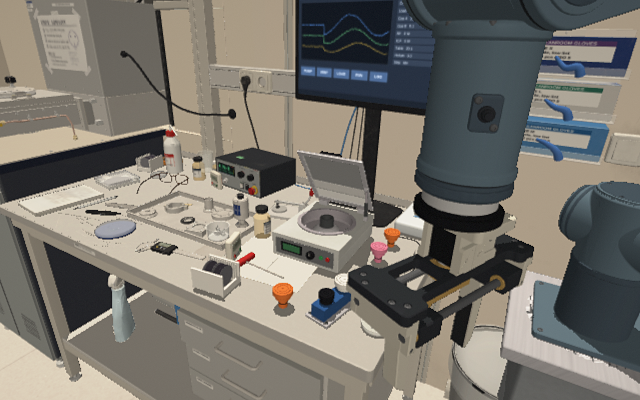

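View pics/top0.png

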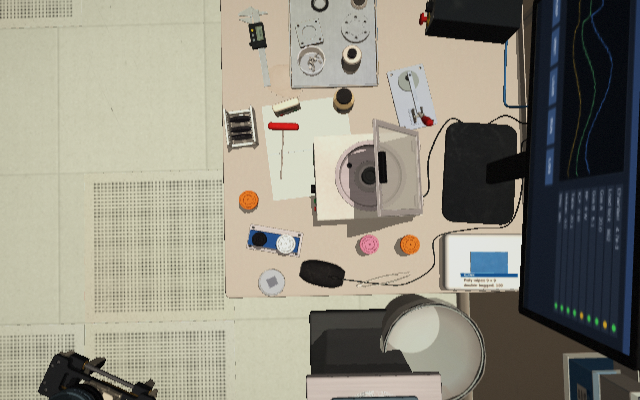

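The white chuck is in the blue rack, at about (286,243) in the top view. The small black one is at (260,240), and the spindle is at about (368,176). The tool has no tilt command, so I'll first test what the arm does at its inner reach limit, over free space on its left.

Call:
carry_out([
  [93,20,-50,0,0],
  [93,40,-100,0,0],
  [93,60,-150,0,0],
  [93,80,-200,0,0],
  [93,100,-250,0,0],
  [93,119,-290,0,0],
  [93,119,-290,0,0],
  [93,119,-290,0,0],
])

```text
t: 1.7
tool_pos: [0.0042, 0.2866, 0.2361]
tool_rot: [0.219, 0.976, 0.001, 0.0]
force: [-0.2, 0.7, 0.3]
opening: 1.001
grip_force: 0.0
```

```bash
python3 - <<'E'
from plant import state
from scipy.spatial.transform import Rotation as R
s=state(); print(s['t'],s['q'].round(4),s['tool_pos'].round(4)); print(R.from_quat(s['tool_rot']).as_matrix().round(3))
E
```

```text
1.7 [ 1.1593e+00 -2.6270e-01  2.0538e+00 -2.0000e-04  1.3485e+00  3.0900e-02] [0.0042 0.2866 0.2361]
[[-0.904  0.428  0.001]
 [ 0.428  0.904  0.002]
 [-0.     0.002 -1.   ]]
```

Call:
carry_out([
  [93,58,-22,-8,0],
  [93,116,-44,-16,0],
  [93,150,-85,-24,0],
  [93,184,-126,-32,0],
  [93,217,-167,-40,0],
  [93,229,-224,-48,0],
  [93,240,-280,-56,0],
  [93,251,-336,-64,0],
])

```text
t: 2.7
tool_pos: [-0.3687, 0.0896, 0.2999]
tool_rot: [0.22, 0.975, 0.0, -0.0]
force: [0.2, 1.5, -0.7]
opening: 0.997
grip_force: 0.0
```

```bash
cat > st.py <<'E'
from plant import state
from scipy.spatial.transform import Rotation as R
s=state(); print(s['t'],s['q'].round(4),s['tool_pos'].round(4),s['force'].round(1)); print(R.from_quat(s['tool_rot']).as_matrix().round(3))
E
python3 st.py
```

```text
2.7 [ 2.6072e+00 -1.0250e-01  1.7761e+00 -3.0000e-04  1.4675e+00  1.4806e+00] [-0.3687  0.0896  0.2999] [ 0.2  1.5 -0.7]
[[-0.903  0.43  -0.   ]
 [ 0.43   0.903  0.001]
 [ 0.     0.    -1.   ]]
```

Call:
carry_out([
  [93,-18,-54,0,0],
  [93,-36,-108,0,0],
  [93,-54,-162,0,0],
  [93,-72,-216,0,0],
  [93,-90,-265,0,0],
  [93,-90,-265,0,0],
  [93,-90,-265,0,0],
  [93,-90,-265,0,0],
])

```text
t: 3.7
tool_pos: [-0.3989, -0.1293, 0.2997]
tool_rot: [0.22, 0.975, -0.027, 0.006]
force: [-0.1, -0.8, -0.1]
opening: 1.0
grip_force: 0.0
```

```bash
python3 st.py
```

```text
3.7 [ 3.1389 -0.0338  1.7152  0.0564  1.4604  2.0048] [-0.3989 -0.1293  0.2997] [-0.1 -0.8 -0.1]
[[-0.904  0.429 -0.   ]
 [ 0.428  0.902 -0.056]
 [-0.024 -0.051 -0.998]]
```

Call:
carry_out([
  [93,-26,-54,0,0],
  [93,-52,-108,0,0],
  [93,-78,-162,0,0],
  [93,-104,-216,0,0],
  [93,-130,-270,0,0],
  [93,-156,-324,0,0],
  [93,-182,-378,0,0],
  [93,-208,-432,0,0],
])

```text
t: 4.7
tool_pos: [-0.3967, -0.1506, 0.3159]
tool_rot: [0.219, 0.974, -0.057, 0.013]
force: [0.2, -0.3, 0.3]
opening: 1.003
grip_force: 0.0
```

```bash
python3 st.py
```

```text
4.7 [ 3.1394 -0.0444  1.6909  0.1169  1.4957  2.0026] [-0.3967 -0.1506  0.3159] [ 0.2 -0.3  0.3]
[[-0.904  0.428 -0.   ]
 [ 0.426  0.897 -0.116]
 [-0.05  -0.105 -0.993]]
```

Out-of-reach pulls at joint 1's limit lean the tool toward -y, and the lean adds up call by call. That is the direction I need.

Call:
carry_out([
  [93,-213,-449,58,0],
  [93,-213,-449,58,0],
  [93,-213,-449,58,0],
  [93,-213,-449,58,0],
  [93,-213,-449,58,0],
  [93,-213,-449,58,0],
  [93,-213,-449,58,0],
  [93,-213,-449,58,0],
])

```text
t: 5.7
tool_pos: [-0.396, -0.1712, 0.316]
tool_rot: [0.219, 0.972, -0.086, 0.019]
force: [-0.1, -0.6, -0.1]
opening: 0.999
grip_force: 0.0
```

Call:
carry_out([
  [93,-213,-445,87,0],
  [93,-213,-445,87,0],
  [93,-213,-445,87,0],
  [93,-213,-445,87,0],
  [93,-213,-445,87,0],
  [93,-213,-445,87,0],
  [93,-213,-445,87,0],
  [93,-213,-445,87,0],
])

```text
t: 6.7
tool_pos: [-0.3941, -0.1914, 0.3166]
tool_rot: [0.218, 0.969, -0.114, 0.025]
force: [-0.9, 0.0, -0.2]
opening: 1.0
grip_force: 0.0
```

```bash
python3 st.py
```

```text
6.7 [ 3.1394 -0.0468  1.7085  0.236   1.4824  1.9901] [-0.3941 -0.1914  0.3166] [-0.9  0.  -0.2]
[[-0.904  0.428 -0.   ]
 [ 0.417  0.879 -0.233]
 [-0.099 -0.211 -0.973]]
```

Call:
carry_out([
  [93,-210,-440,117,0],
  [93,-210,-440,117,0],
  [93,-210,-440,117,0],
  [93,-210,-440,117,0],
  [93,-210,-440,117,0],
  [93,-210,-440,117,0],
  [93,-210,-440,117,0],
  [93,-210,-440,117,0],
])

```text
t: 7.7
tool_pos: [-0.3926, -0.211, 0.3167]
tool_rot: [0.217, 0.965, -0.142, 0.032]
force: [0.4, 0.1, -0.7]
opening: 1.003
grip_force: 0.0
```

Call:
carry_out([
  [93,-207,-432,146,0],
  [93,-207,-432,146,0],
  [93,-207,-432,146,0],
  [93,-207,-432,146,0],
  [93,-207,-432,146,0],
  [93,-207,-432,146,0],
  [93,-207,-432,146,0],
  [93,-207,-432,146,0],
])

```text
t: 8.7
tool_pos: [-0.3907, -0.2298, 0.3158]
tool_rot: [0.216, 0.961, -0.17, 0.038]
force: [0.1, -0.1, 0.0]
opening: 1.002
grip_force: 0.0
```

Call:
carry_out([
  [93,-202,-424,171,0],
  [93,-202,-424,171,0],
  [93,-202,-424,171,0],
  [93,-202,-424,171,0],
  [93,-202,-424,171,0],
  [93,-202,-424,171,0],
  [93,-202,-424,171,0],
  [93,-202,-424,171,0],
])

```text
t: 9.7
tool_pos: [-0.3895, -0.2479, 0.3163]
tool_rot: [0.215, 0.956, -0.197, 0.044]
force: [-0.7, -0.7, -0.5]
opening: 1.003
grip_force: 0.0
```

Call:
carry_out([
  [93,-197,-414,200,0],
  [93,-197,-414,200,0],
  [93,-197,-414,200,0],
  [93,-197,-414,200,0],
  [93,-197,-414,200,0],
  [93,-197,-414,200,0],
  [93,-197,-414,200,0],
  [93,-197,-414,200,0],
])

```text
t: 10.7
tool_pos: [-0.3884, -0.2652, 0.3145]
tool_rot: [0.214, 0.95, -0.222, 0.05]
force: [0.2, -0.5, 0.4]
opening: 1.001
grip_force: 0.0
```

Call:
carry_out([
  [93,-191,-401,227,0],
  [93,-191,-401,227,0],
  [93,-191,-401,227,0],
  [93,-191,-401,227,0],
  [93,-191,-401,227,0],
  [93,-191,-401,227,0],
  [93,-191,-401,227,0],
  [93,-191,-401,227,0],
])

```text
t: 11.7
tool_pos: [-0.3873, -0.2815, 0.3105]
tool_rot: [0.212, 0.944, -0.247, 0.055]
force: [0.2, -0.0, -0.2]
opening: 1.003
grip_force: 0.0
```

```bash
python3 st.py; python3 - <<'E'
from plant import eyes
import numpy as np,cv2
from scipy.spatial.transform import Rotation as R
def ray(n,uv):
    c=eyes.get_calibration(n);K=c['intrinsics'];d=R.from_quat(c['rotation']).apply(np.linalg.inv(K)@[uv[0],uv[1],1]);return c['position'],d
def at(n,uv,z):
    p,d=ray(n,uv);return p+d*(z-p[2])/d[2]
im=eyes.read_camera('top');cv2.imwrite('pics/top1.png',im[:,:,::-1])
for th,z in(("chuck",.056),("small_chuck",.056),("rack",.034)):
  for d in eyes.silhouettes('top',th)[:4]:
    ys,xs=np.nonzero(d['pixels']); print(th,round(d['confidence'],2),xs.mean().round(2),ys.mean().round(2),len(xs),at('top',(xs.mean(),ys.mean()),z).round(4),at('top',d['uv'],z).round(4))
a=im[205:270,220:320];b=im[115:225,305:430]
cv2.imwrite('pics/crop1.png',np.hstack([cv2.resize(a,(390,390*65//100+0),interpolation=cv2.INTER_CUBIC)])[:,:,::-1])
cv2.imwrite('pics/crop2.png',cv2.resize(b,None,fx=5,fy=5,interpolation=cv2.INTER_CUBIC)[:,:,::-1])
s=eyes.read_camera('scene');cv2.imwrite('pics/scene1.png',s[:,:,::-1])
cv2.imwrite('pics/crop3.png',cv2.resize(s[140:330,265:425],None,fx=3.1,fy=3.1,interpolation=cv2.INTER_CUBIC)[:,:,::-1])
E
```

```text
11.7 [ 3.1394 -0.0373  1.8001  0.5204  1.4037  1.9164] [-0.3873 -0.2815  0.3105] [ 0.2 -0.  -0.2]
[[-0.904  0.428 -0.001]
 [ 0.374  0.787 -0.49 ]
 [-0.209 -0.443 -0.872]]
chuck 0.76 409.89 244.85 247 [ 0.4576 -0.0879  0.056 ] [ 0.4542 -0.0844  0.056 ]
chuck 0.75 285.1 244.01 278 [0.4665 0.1953 0.056 ] [0.4636 0.1942 0.056 ]
chuck 0.68 367.6 174.35 9259 [0.6204 0.0033 0.056 ] [ 0.6189 -0.0028  0.056 ]
chuck 0.57 248.52 200.49 307 [0.5677 0.2767 0.056 ] [0.5665 0.2749 0.056 ]
small_chuck 0.49 258.86 238.89 161 [0.4796 0.2548 0.056 ] [0.4797 0.249  0.056 ]
rack 0.95 272.7 238.97 802 [0.4777 0.2258 0.034 ] [0.4819 0.2299 0.034 ]
rack 0.73 367.8 174.33 9303 [0.6222 0.0011 0.034 ] [ 0.6292 -0.0029  0.034 ]
```

View pics/crop2.png

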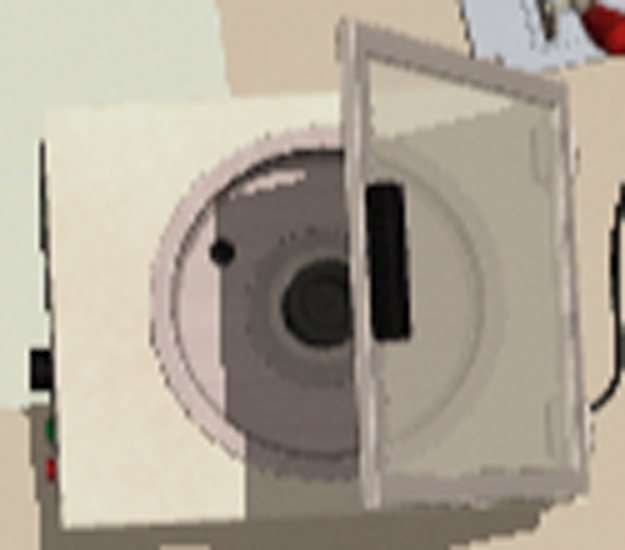

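View pics/crop3.png

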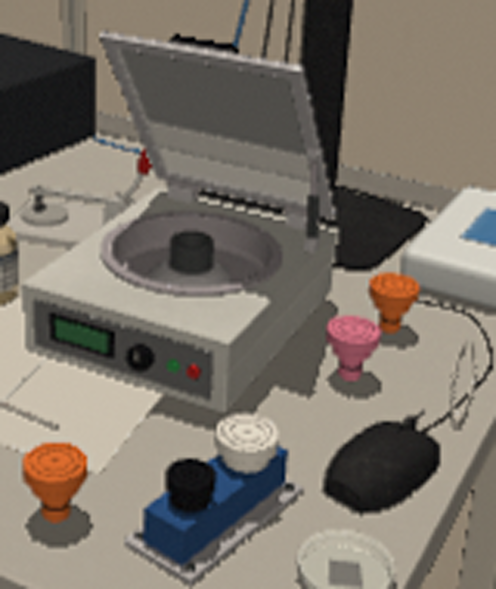

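The chuck is white and in the rack's right-hand hole in the scene view; the spindle is dark and fully visible at about (327,220) in the scene. In the top view the lid frame hides the spindle's right edge. Next I'll fit the poses from both pictures.

```bash
cat > fit.py <<'E'
from plant import eyes
import numpy as np,cv2
from scipy.spatial.transform import Rotation as R
from scipy.optimize import minimize
def proj(n,P):
    c=eyes.get_calibration(n);p=R.from_quat(c['rotation']).inv().apply(np.asarray(P)-c['position']);q=p@c['intrinsics'].T;return q[:,:2]/q[:,2:]
def at(n,uv,z):
    c=eyes.get_calibration(n);d=R.from_quat(c['rotation']).apply(np.linalg.inv(c['intrinsics'])@[uv[0],uv[1],1]);p=c['position'];return p+d*(z-p[2])/d[2]
t=np.linspace(0,2*np.pi,48,endpoint=False)
def cyl(x,y,z0,z1,r): return np.vstack([np.c_[x+r*np.cos(t),y+r*np.sin(t),0*t+z] for z in(z0,z1)])
S=8
def hullmask(n,P,box):
    x0,y0,x1,y1=box;h=cv2.convexHull(proj(n,P).astype(np.float32))[:,0]
    m=np.zeros(((y1-y0)*S,(x1-x0)*S),np.uint8);cv2.fillPoly(m,[np.round((h-[x0,y0]+.5)*S).astype(np.int32)],255)
    return cv2.resize(m,(x1-x0,y1-y0),interpolation=cv2.INTER_AREA)/255.
def fit(x0,obs,model):
    # obs: (cam,mask,box,valid)
    def f(p): return sum(np.abs(hullmask(n,model(p),b)-m)[v].sum() for n,m,b,v in obs)
    r=minimize(f,x0,method='Nelder-Mead',options=dict(initial_simplex=np.array([x0]+[np.array(x0)+d for d in np.eye(len(x0))*.008])))
    return r.x,r.fun
E
python3 - <<'E'
from fit import *
im={'top':cv2.imread('pics/top1.png'),'scene':cv2.imread('pics/scene1.png')}
def crop(n,b): return im[n][b[1]:b[3],b[0]:b[2]].astype(int)
# chuck (white disc)
bt=(272,230,300,258); bs=(328,268,362,300)
for nm,thr in(('w150',150),('w170',170),('w190',190)):
  o=[]
  for n,b in(('top',bt),('scene',bs)):
    c=crop(n,b);m=((c.min(2)>thr)&(c.max(2)-c.min(2)<28)).astype(np.uint8)
    _,l,st,_=cv2.connectedComponentsWithStats(m);m=(l==1+np.argmax(st[1:,4])).astype(float);o.append((n,m,b,np.ones(m.shape,bool)))
  mod=lambda p:cyl(p[0],p[1],.044,.056,.022)
  print('chuck',nm,*[ (n,int(m.sum())) for n,m,_,_ in o],fit([.4665,.195],o,mod),[np.round(fit([.4665,.195],[q],mod)[0],4) for q in o])
# black chuck and spindle
for nm,bt,bs,x0,args in(('small',(246,228,275,255),(308,282,340,312),[.475,.252],(.044,.056,.0165)),('spindle',(355,160,375,195),(312,208,342,236),[.61,0],(.046,.085,.0185))):
 for thr in(50,65,80):
  o=[]
  for n,b in(('top',bt),('scene',bs)):
    m=(crop(n,b).max(2)<thr).astype(np.uint8)
    _,l,st,_=cv2.connectedComponentsWithStats(m);m=(l==1+np.argmax(st[1:,4])).astype(float);o.append((n,m,b,np.ones(m.shape,bool)))
  mod=lambda p:cyl(p[0],p[1],*args)
  print(nm,thr,*[ (n,int(m.sum())) for n,m,_,_ in o],fit(x0,o,mod),[np.round(fit(x0,[q],mod)[0],4) for q in o])
# rack blue, coater edges
hsv=cv2.cvtColor(im['top'],cv2.COLOR_BGR2HSV);m=((hsv[...,0]>95)&(hsv[...,0]<125)&(hsv[...,1]>120)).astype(np.uint8);m[:220]=0;m[262:]=0;m[:,:235]=0;m[:,310:]=0
ys,xs=np.nonzero(m);h=cv2.convexHull(np.c_[xs,ys])[:,0];W=np.array([at('top',p,.034)[:2] for p in h])
r=cv2.minAreaRect((W*1000).astype(np.float32));print('rack',r)
for uv in((45/5+305,110/5+115),(65/5+305,525/5+115)): print('deck left corner',at('top',uv,.072).round(4))
for uv in((348/5+305,22/5+115),(374/5+305,505/5+115)): print('lid free corner',at('top',uv,.256).round(4))
for uv in((28/3.1+265,300/3.1+140),(225/3.1+265,358/3.1+140)): print('deck scene front corners',at('scene',uv,.072).round(4))
E
```

```text
chuck w150 ('top', 404) ('scene', 105) (array([0.46852051, 0.19470452]), np.float64(322.6470588235294)) [array([0.4682, 0.1951]), array([0.4763, 0.1835])]
chuck w170 ('top', 371) ('scene', 45) (array([0.46936499, 0.19467822]), np.float64(371.8313725490196)) [array([0.4691, 0.1951]), array([0.4781, 0.1837])]
chuck w190 ('top', 281) ('scene', 7) (array([0.46830454, 0.19509315]), np.float64(386.92941176470583)) [array([0.4685, 0.1949]), array([0.5315, 0.127 ])]
small 50 ('top', 161) ('scene', 224) (array([0.4808605 , 0.25691365]), np.float64(94.77254901960785)) [array([0.4796, 0.2554]), array([0.4805, 0.2605])]
small 65 ('top', 170) ('scene', 251) (array([0.48085965, 0.25748923]), np.float64(97.60392156862747)) [array([0.4797, 0.2556]), array([0.4803, 0.2606])]
small 80 ('top', 182) ('scene', 361) (array([0.48090148, 0.2574039 ]), np.float64(206.1921568627451)) [array([0.4797, 0.2556]), array([0.4803, 0.2607])]
spindle 50 ('top', 190) ('scene', 162) (array([ 6.18138695e-01, -1.47271827e-04]), np.float64(114.49411764705883)) [array([ 0.617, -0.001]), array([ 0.6235, -0.0047])]
spindle 65 ('top', 201) ('scene', 173) (array([6.17971527e-01, 1.50370359e-04]), np.float64(106.20392156862745)) [array([ 6.169e-01, -3.000e-04]), array([ 0.6238, -0.0064])]
spindle 80 ('top', 211) ('scene', 267) (array([6.17974134e-01, 1.72355622e-05]), np.float64(169.7058823529412)) [array([6.172e-01, 3.000e-04]), array([ 0.6305, -0.0176])]
rack ((474.32025146484375, 224.77227783203125), (115.77938842773438, 33.4782600402832), 79.38236999511719)
deck left corner [0.7068 0.1231 0.072 ]
deck left corner [0.5193 0.1188 0.072 ]
lid free corner [0.7074 0.0032 0.256 ]
lid free corner [ 0.5249 -0.0012  0.256 ]
deck scene front corners [0.6891 0.1481 0.072 ]
deck scene front corners [0.5145 0.1433 0.072 ]
```

```bash
cat > rows.py <<'E'
import numpy as np
from plant import state
from scipy.spatial.transform import Rotation as R
def rows(W):
    s=state();M=R.from_quat(s['tool_rot']);p=s['tool_pos']
    for w in W: print((M.inv().apply(np.array(w)-p)*1000).round(1))
E
python3 - <<'E'
from rows import *
W=[(-.387,-.2815,.31),(-.35,-.02,.31),(-.22,.2,.31),(-.02,.32,.31),(.2,.33,.31),(.38,.28,.28),(.47,.205,.24)]
n=[5,5,4,4,3,3]
P=[];
for a,b,k in zip(W,W[1:],n):
    P+= [np.array(a)+(np.array(b)-a)*(i+1)/k for i in range(k)]
s=state();M=R.from_quat(s['tool_rot']);prev=P[0]*0+s['tool_pos']
for c in range(3):
    print([(M.inv().apply(p-prev)*1000).round().astype(int).tolist() for p in P[8*c:8*c+8]]);prev=P[8*c+7]
E
```

```text
[[13, 45, -25], [26, 89, -51], [38, 133, -77], [51, 178, -102], [64, 222, -128], [57, 268, -149], [50, 314, -171], [43, 359, -193]]
[[-7, 46, -22], [-14, 92, -43], [-48, 137, -58], [-82, 182, -73], [-116, 227, -87], [-150, 272, -102], [-199, 297, -104], [-248, 323, -105]]
[[-49, 26, -1], [-98, 51, -3], [-156, 68, 14], [-214, 85, 31], [-273, 102, 48], [-306, 101, 72], [-340, 100, 96], [-374, 99, 119]]
```

Call:
carry_out([
  [93,13,45,-25,0],
  [93,26,89,-51,0],
  [93,38,133,-77,0],
  [93,51,178,-102,0],
  [93,64,222,-128,0],
  [93,57,268,-149,0],
  [93,50,314,-171,0],
  [93,43,359,-193,0],
])

```text
t: 12.95
tool_pos: [-0.2713, 0.1133, 0.3106]
tool_rot: [0.213, 0.944, -0.247, 0.055]
force: [-1.6, 0.8, -1.0]
opening: 1.001
grip_force: 0.0
```

```bash
python3 st.py
```

```text
12.95 [ 2.0449 -0.0561  1.8172  0.2357  1.8362  0.9264] [-0.2713  0.1133  0.3106] [-1.6  0.8 -1. ]
[[-0.904  0.428 -0.002]
 [ 0.374  0.787 -0.49 ]
 [-0.208 -0.443 -0.872]]
```

Call:
carry_out([
  [93,-7,46,-22,0],
  [93,-14,92,-43,0],
  [93,-48,137,-58,0],
  [93,-82,182,-73,0],
  [93,-116,227,-87,0],
  [93,-150,272,-102,0],
  [93,-199,297,-104,0],
  [93,-248,323,-105,0],
])

```text
t: 13.95
tool_pos: [0.0922, 0.3253, 0.3105]
tool_rot: [0.212, 0.944, -0.247, 0.055]
force: [-0.8, 1.4, 0.1]
opening: 1.0
grip_force: 0.0
```

Call:
carry_out([
  [93,-49,26,-1,8],
  [93,-98,51,-3,16],
  [93,-156,68,14,24],
  [93,-214,85,31,32],
  [93,-273,102,48,40],
  [93,-306,101,72,48],
  [93,-340,100,96,56],
  [93,-374,99,119,64.7],
])

```text
t: 14.95
tool_pos: [0.4716, 0.204, 0.2404]
tool_rot: [0.686, 0.682, -0.179, 0.179]
force: [1.0, 0.3, 0.2]
opening: 1.0
grip_force: 0.0
```

```bash
python3 st.py; python3 - <<'E'
from rows import *
s=state();z=R.from_quat(s['tool_rot']).as_matrix()[:,2]
rim=np.array([.4685,.1948,.050]);g=rim+.002*z   # tcp 2 mm ahead of grasp point
print(z);rows([g-.06*z,g-.03*z,g])
E
```

```text
14.95 [ 0.4871  0.3813  1.4613 -0.4471  1.5592  0.5581] [0.4716 0.204  0.2404] [1.  0.3 0.2]
[[ 0.006  1.    -0.002]
 [ 0.872 -0.006 -0.49 ]
 [-0.49   0.001 -0.872]]
[-0.00168312 -0.49006825 -0.87168244]
[ 85.3  -3.3 112.5]
[ 85.3  -3.3 142.5]
[ 85.3  -3.3 172.5]
```

Call:
carry_out([
  [93,28,-1,37,0],
  [93,56,-2,75,0],
  [93,85,-3,112,0],
  [93,85,-3,142,0],
  [93,85,-3,165,0],
  [93,85,-3,172,0],
  [80,85,-3,172,0],
  [60,85,-3,172,0],
])

```text
t: 15.95
tool_pos: [0.4682, 0.1953, 0.0505]
tool_rot: [0.685, 0.684, -0.179, 0.179]
force: [-0.5, 0.6, 0.2]
opening: 0.836
grip_force: 0.0
```

```bash
python3 st.py; python3 - <<'E'
from plant import eyes
import cv2
s=eyes.read_camera('scene');cv2.imwrite('pics/s2.png',cv2.resize(s[200:340,270:470],None,fx=4,fy=4,interpolation=cv2.INTER_CUBIC)[:,:,::-1])
E
```

```text
15.95 [ 0.4769  0.5751  1.6756 -0.4883  1.1876  0.7323] [0.4682 0.1953 0.0505] [-0.5  0.6  0.2]
[[ 0.002  1.     0.001]
 [ 0.872 -0.001 -0.489]
 [-0.489  0.001 -0.872]]
```

View pics/s2.png

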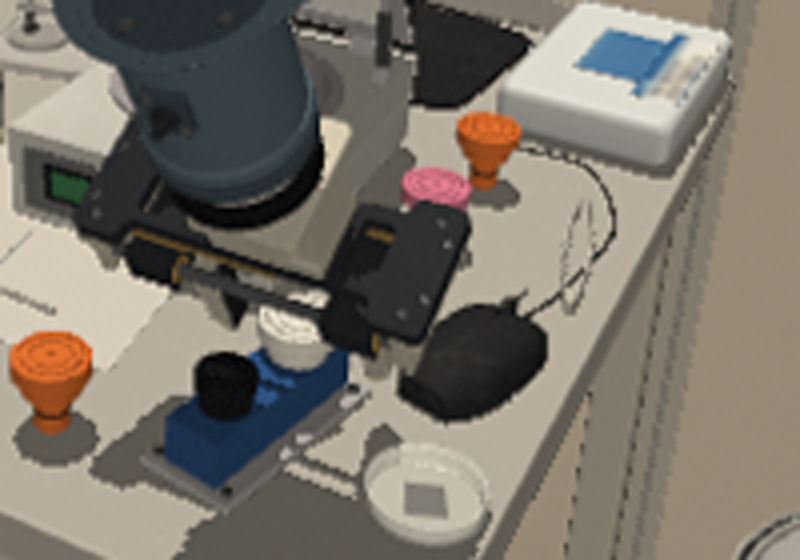

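The fingers straddle the white chuck at (290,335) in the crop. I'll close on it.

Call:
carry_out([
  [50,0,0,0,0],
  [44,0,0,0,0],
  [40,0,0,0,0],
  [40,0,0,0,0],
  [40,0,0,0,0],
  [40,0,0,0,0],
  [40,0,0,0,0],
  [40,0,0,0,0],
], squeeze=35)

```text
t: 17.0
tool_pos: [0.4679, 0.1947, 0.0499]
tool_rot: [0.684, 0.684, -0.179, 0.179]
force: [1.4, 0.6, 3.5]
opening: 0.466
grip_force: 35.0
```

```bash
python3 st.py; python3 - <<'E'
from rows import *
s=state();M=R.from_quat(s['tool_rot']);p=s['tool_pos']
print('opening',s['opening']*93,s['grip_force'])
rows([p+[0,0,.04],p+[0,0,.10]])
E
```

```text
17.0 [ 0.4765  0.5758  1.6767 -0.4888  1.1869  0.7325] [0.4679 0.1947 0.0499] [1.4 0.6 3.5]
[[ 0.001  1.    -0.   ]
 [ 0.872 -0.001 -0.49 ]
 [-0.49   0.    -0.872]]
opening 43.31059211309707 35.000783801078796
[-19.6   0.  -34.9]
[-49.    0.  -87.2]
```

Call:
carry_out([
  [40,-4,0,-7,0],
  [40,-7.4,0,-13,0],
  [40,-4,0,-15,0],
  [40,-1,0,-16.7,0],
  [40,2.2,0,-18.5,0],
  [40,2.2,0,-18.5,0],
  [40,-10,0,-40,0],
  [40,-32,0,-79,0],
], squeeze=20)

```text
t: 18.0
tool_pos: [0.465, 0.2055, 0.1324]
tool_rot: [0.684, 0.684, -0.182, 0.177]
force: [0.6, -0.0, -1.2]
opening: 0.472
grip_force: 20.0
```

```bash
python3 st.py; python3 - <<'E'
from plant import eyes
import cv2,numpy as np
s=eyes.read_camera('scene');a=eyes.read_camera('top');cv2.imwrite('pics/top3.png',a[:,:,::-1]);cv2.imwrite('pics/scene3.png',s[:,:,::-1])
cv2.imwrite('pics/s3.png',np.hstack([cv2.resize(q,(400,400),interpolation=cv2.INTER_CUBIC) for q in(s[220:320,290:390],a[190:270,240:320])])[:,:,::-1])
E
```

```text
18.0 [ 0.4933  0.4799  1.5954 -0.4543  1.3573  0.6571] [0.465  0.2055 0.1324] [ 0.6 -0.  -1.2]
[[-0.002  1.    -0.007]
 [ 0.871 -0.002 -0.491]
 [-0.491 -0.007 -0.871]]
```

View pics/s3.png

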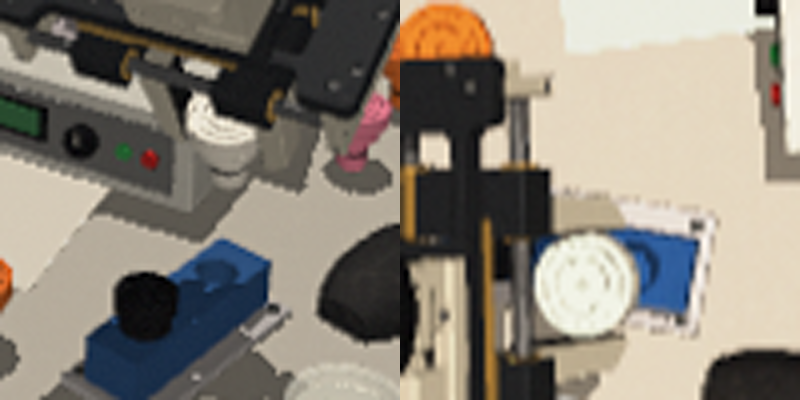

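```bash
cat > lean.py <<'E'
from fit import *
from plant import state
def chuckP(rim,b,g=0):
    M=R.from_euler('xy',[-b,g],degrees=True)  # b>0: top toward +y, g>0: top toward +x
    return [M.apply(cyl(0,0,z0-.040,z1-.040,r))+rim for z0,z1,r in((0,.024,.010),(.024,.034,.0165),(.034,.046,.022))]
def overlay(img,n,rim,b,fn,box,f=6):
    o=cv2.resize(img[box[1]:box[3],box[0]:box[2]],None,fx=f,fy=f,interpolation=cv2.INTER_CUBIC).copy()
    for P in chuckP(rim,b):
        h=cv2.convexHull(proj(n,P).astype(np.float32))[:,0];cv2.polylines(o,[np.round((h-[box[0],box[1]]+.5)*f).astype(np.int32)],True,(0,0,255),1)
    return o
E
python3 - <<'E'
from lean import *
a=cv2.imread('pics/top3.png');s=cv2.imread('pics/scene3.png')
rim=state()['tool_pos']-0.0*np.array([0,0,1])
bx=(325,230,365,275)
cv2.imwrite('pics/ov.png',np.hstack([cv2.resize(overlay(s,'scene',rim,b,'',bx,6),(240,270)) for b in(0,8,15)]))
for b in(0,15): print(b,[proj('scene',np.mean(P,0)[None])[0].round(1) for P in chuckP(rim,b)])
c=s[230:275,325:365].astype(int);m=(c.min(2)>185);ys,xs=np.nonzero(m);print(xs.mean()+325,ys.mean()+230,m.sum())
E
```

```text
0 [array([344.4, 260. ]), array([344.8, 252.9]), array([345.1, 248.3])]
15 [array([345.9, 258. ]), array([345.4, 252.2]), array([345.1, 248.3])]
342.97752808988764 250.62921348314606 89
```

View pics/ov.png

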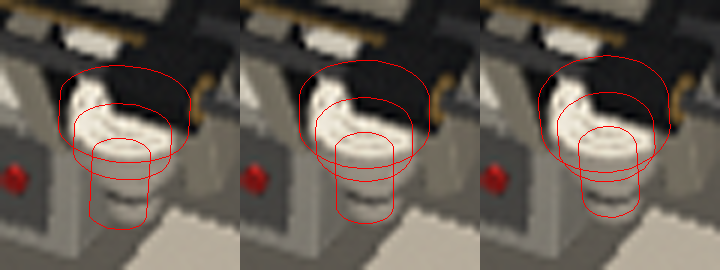

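```bash
cat >> lean.py <<'E'
def unionmask(n,Ps,box): return np.max([hullmask(n,P,box) for P in Ps],0)
def leanfit(n,rim,box,m,v,bs=range(-20,31,5)):
    # free: image-plane offset via y,z ; lean b
    out=[]
    for b in bs:
        f=lambda p:np.abs(unionmask(n,chuckP(rim+np.array([p[2] if len(p)>2 else 0,p[0],p[1]]),b),box)-m)[v].sum()
        r=minimize(f,[0,0],method='Nelder-Mead',options=dict(initial_simplex=[[0,0],[.005,0],[0,.005]],maxiter=60));out.append((b,round(r.fun,1),r.x.round(4)))
    return out
E
python3 - <<'E'
from lean import *
rim=state()['tool_pos'];box=(320,225,375,280)
ds=eyes.silhouettes('scene','chuck')
for d in ds:
    u=d['uv']
    if 320<u[0]<370 and 230<u[1]<275:
        m=d['pixels'][225:280,320:375].astype(float);print(d['confidence'],m.sum())
        for r in range(15,48): print(''.join('#' if q else '.' for q in m[r,8:48]))
        v=np.zeros(m.shape,bool);v[26:]=True;v[:, :]=v
        for o in leanfit('scene',rim,box,m,v): print(o)
        break
E
```

```text
0.78 248.0
........................................
........................................
........................................
........................................
........................................
..........####..........................
.........#####..........................
.........######.........................
........#######.........................
........#########.......................
........############....................
........###############.................
........#################...............
........#################...............
.........#################..............
.........#################..............
..........################..............
..........################..............
...........###############..............
............#############...............
.............############...............
.............###########................
..............##########................
..............##########................
...............########.................
...............#######..................
.................####...................
........................................
........................................
........................................
........................................
........................................
........................................
(-20, np.float64(74.4), array([-0.0131, -0.0015]))
(-15, np.float64(69.3), array([-0.0124, -0.0014]))
(-10, np.float64(64.4), array([-0.0098, -0.0005]))
(-5, np.float64(58.2), array([-0.0069,  0.0002]))
(0, np.float64(50.1), array([-0.0044,  0.0006]))
(5, np.float64(42.2), array([-0.0025,  0.0002]))
(10, np.float64(35.7), array([-0.0021, -0.001 ]))
(15, np.float64(33.4), array([-0.0006, -0.0015]))
(20, np.float64(37.2), array([ 0.0013, -0.0019]))
(25, np.float64(47.4), array([ 0.0009, -0.0032]))
(30, np.float64(57.0), array([ 0.002 , -0.0038]))
```

```bash
python3 - <<'E'
from lean import *
from rows import rows
print('bowl',at('top',(370.9,175),.076))
im=cv2.imread('pics/top1.png');g=cv2.cvtColor(im,cv2.COLOR_BGR2GRAY).astype(np.float32)
# spindle top-view silhouettes: edge radii on left side, subpixel
x,y=.617,-.001
for dx in(-.002,0,.002):
  print(dx,[proj('top',np.array([[x+dx,y+.0185,.085],[x+dx,y-.0185,.085],[x+dx+.0185,y,.085],[x+dx-.0185,y,.085]])).round(1).tolist()])
print(g[176,352:376].astype(int));print(g[160:194,365].astype(int))
rows([(.465,.2055,.20),(.541,.13,.20),(.617,.06,.20),(.617,.0387,.176)])
E
```

```text
bowl [ 0.61703176 -0.00243372  0.076     ]
-0.002 [[[362.3, 175.8], [379.0, 175.4], [370.4, 167.3], [370.9, 183.9]]]
0 [[[362.3, 174.9], [378.9, 174.5], [370.4, 166.4], [370.8, 183.0]]]
0.002 [[[362.3, 174.0], [378.9, 173.6], [370.3, 165.5], [370.8, 182.1]]]
[ 99 100  95  89  88  88  88  99 102  40  20  36  35  29  33  36  33  33
  29  35  35  38  28  85]
[ 96  95  92  85  85  91  98  96  70  33  35  33  31  28  28  28  29  31
  34  36  34  25  21  55  92 103  96  89  91  90  91  88  91 101]
[-32.5  -2.6 -55.8]
[-98.3  73.6 -19. ]
[-159.2  149.7   15.2]
[-166.1  149.7   46.5]
```

Call:
carry_out([
  [40,-32,-2,-56,0],
  [40,-65,36,-38,0],
  [40,-98,74,-19,0],
  [40,-128,112,-2,0],
  [40,-159,150,15,0],
  [40,-166,150,46,0],
  [40,-166,150,46,0],
  [40,-166,150,46,0],
])

```text
t: 19.15
tool_pos: [0.6166, 0.0389, 0.1745]
tool_rot: [0.684, 0.684, -0.18, 0.178]
force: [-0.8, 0.2, -0.6]
opening: 0.465
grip_force: 20.0
```

```bash
python3 st.py; python3 - <<'E'
from lean import *
from rows import rows
s=eyes.read_camera('scene');cv2.imwrite('pics/scene4.png',s[:,:,::-1]);s=s[:,:,::-1]
a=eyes.read_camera('top')[:,:,::-1];cv2.imwrite('pics/top4.png',a)
rim=state()['tool_pos']
box=(290,170,370,250)
o=overlay(s,'scene',rim,15,'',box,5)
b2=(335,130,415,210);o2=overlay(a,'top',rim,15,'',b2,5)
cv2.imwrite('pics/ov4.png',np.hstack([o,o2]))
rows([(.617,.0094,.1276),(.617,.0094,.1236)])
E
```

```text
19.15 [ 0.1575  0.5195  1.4105 -0.5199  1.3366  0.3134] [0.6166 0.0389 0.1745] [-0.8  0.2 -0.6]
[[-0.     1.    -0.003]
 [ 0.872 -0.001 -0.49 ]
 [-0.49  -0.003 -0.872]]
[-2.6 -0.3 56.7]
[-0.6 -0.3 60.2]
```

View pics/ov4.png

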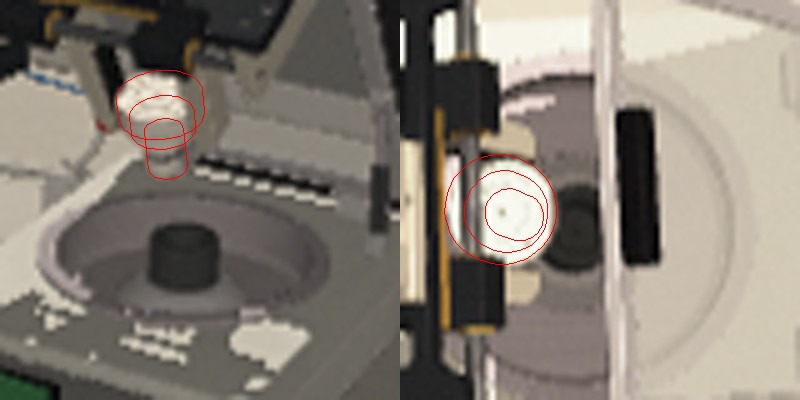

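```bash
python3 - <<'E'
from lean import *
s=cv2.imread('pics/scene4.png');a=cv2.imread('pics/top4.png')
for n,im,b in(('scene',s,(310,205,345,240)),('top',a,(440//5+335-100,160,380,195))):
    pass
b=(308,205,348,238);c=s[b[1]:b[3],b[0]:b[2]].max(2).astype(int)
for thr in(60,75):
    m=(c<thr).astype(np.uint8);_,l,st,_=cv2.connectedComponentsWithStats(m);k=1+np.argmax(st[1:,4]);print(thr,st[k],'x',b[0]+st[k][0],b[0]+st[k][0]+st[k][2]-1,'y',b[1]+st[k][1],b[1]+st[k][1]+st[k][3]-1)
for x,y in((.617,-.001),(.6235,-.0047)):
    h=proj('scene',cyl(x,y,.046,.085,.0185));print('hull',x,h.min(0).round(1),h.max(0).round(1),proj('scene',cyl(x,y,.084,.085,.0185)).mean(0).round(1))
for r in range(0,33): print(b[1]+r,''.join('%4d'%q for q in c[r,6:34]))
h=proj('scene',cyl(.617,-.001,.0759,.076,.0705));print('bowl',h.min(0),h.max(0))
E
```

```text
60 [ 12  10  14  13 168] x 320 333 y 215 227
75 [ 11  10  15  14 186] x 319 333 y 215 228
hull 0.617 [320.6 213.8] [334.7 232.7] [327.8 216.9]
hull 0.6235 [319.2 212.8] [333.2 231.6] [326.4 215.9]
205   98 103 104 104 103 102 107 120 128 122  99 108 110 103 102 101 100  98 179 193 191 191 100 114 122 123  60  29
206  102 104 104 102 103 104 103 102 101 102 104 104 104 104 102 102 102 102 100  99  98  99  99 182 191 192  98 115
207  105 106 104 102 103  99 101 102 100 101 101 100 100 100 101 102 103 103 104 104 104 103 101  99  98  99  99 182
208  100  98  99  94  93  87  86  90  91  91  92  92  92  92  95  90  90  93  98  98  99 100 101 103 103 102 102 100
209   84  83  84  88  88  81  82  94  96  94  96  98  98 102 105  88  78  92  87  86  89  87  88  94  98  98 100 103
210   89  97 103 110 106 106 107 108 108 107 109 109 109 109 110 110 106 116 106 105 103  94  85  90  88  86  83  91
211  102 104 105 107 107 106 106 106 107 108 109 108 108 109 108 108 109 109 107 108 108 107 107 112 103  95  83  85
212  102 102 106 107 106 107 106 107 109 107 107 109 110 110 109 110 108 107 107 107
[... 2318 characters left out ...]
05 104 104 104 103  97  95  93  87  79 161 167 162 161
233  103 108 102  95  94  95  86  89  92  89  87  89  87  87  87  87  88  87  89  88  93  94  92  86 139 135 126 113
234   96  98 100 138 113 101 101 109 110 104 105 104 104 104 103 103 105 105 107 107 112 111 108 102 137 142 139 134
235   99  98  93 194 152 133 136 136 138 105 136 109  99 135 144 111 103 105 107 103 103 103  96 128 195 204 204 202
236   97  97  93 168 181 181 179 201 206 150 196 151 133 193 189 119  97  99 100  99  98  95 128 194 200 198 198 199
237  135 139 136 134  97  87  87 165 181 180 201 205 206 206 124  94  97  98 100  99  98  93 190 201 198 198 198 198
bowl [301.81893678 208.92844871] [353.6855726  232.04157796]
```

```bash
python3 - <<'E'
from lean import *
rim=state()['tool_pos']
J=[(proj('scene',np.array([[.617,-.001,.085]])+np.eye(3)[i]*.001)-proj('scene',np.array([[.617,-.001,.085]])))[0].round(3) for i in range(3)];print('J scene px/mm',J)
J=[(proj('top',np.array([[.617,-.001,.085]])+np.eye(3)[i]*.001)-proj('top',np.array([[.617,-.001,.085]])))[0].round(3) for i in range(3)];print('J top',J)
for n,box in(('scene',(300,175,345,225)),('top',(415-80,150,460-80,190))):
    for d in eyes.silhouettes(n,'chuck'):
        u=d['uv']
        if box[0]<u[0]<box[2] and box[1]<u[1]<box[3]:
            m=d['pixels'][box[1]:box[3],box[0]:box[2]].astype(float);ys,xs=np.nonzero(m);print(n,d['confidence'],m.sum(),xs.min()+box[0],xs.max()+box[0],ys.min()+box[1],ys.max()+box[1])
            if m.sum()>900: continue
            Ps=chuckP(rim,15)
            p=np.vstack([proj(n,P) for P in Ps]);print(' pred bbox',p.min(0).round(1),p.max(0).round(1))
            # slide predicted silhouette; compare only within dilated mask minus occluders: use mask boundary rows
            best=[]
            for du in np.arange(-3,3.1,.5):
                for dv in np.arange(-3,3.1,.5):
                    pm=cv2.warpAffine(unionmask(n,Ps,box),np.float32([[1,0,du],[0,1,dv]]),m.shape[::-1])
                    best.append((np.abs(pm-m).sum(),du,dv))
            print(' best',sorted(best)[:4]);break
E
```

```text
J scene px/mm [array([-0.325, -0.086]), array([-0.173,  0.136]), array([ 0.013, -0.332])]
J top [array([-0.013, -0.448]), array([-0.45 ,  0.012]), array([ 0.038, -0.038])]
scene 0.75 224.0 313 327 185 205
 pred bbox [312.6 183.5] [330.4 205.3]
 best [(np.float64(54.607843137254896), np.float64(-1.0), np.float64(1.0)), (np.float64(56.580392156862736), np.float64(-1.0), np.float64(0.5)), (np.float64(58.55294117647059), np.float64(-1.0), np.float64(0.0)), (np.float64(59.415686274509795), np.float64(-1.5), np.float64(1.0))]
top 0.57 247.0 352 366 163 182
 pred bbox [343.4 160.3] [365.7 182.3]
 best [(np.float64(140.93725490196078), np.float64(3.0), np.float64(1.0)), (np.float64(140.95294117647057), np.float64(2.5), np.float64(1.0)), (np.float64(140.9686274509804), np.float64(2.0), np.float64(1.0)), (np.float64(141.078431372549), np.float64(2.0), np.float64(1.5))]
```

Call:
carry_out([
  [40,0,0,20,0],
  [40,-1,0,36,0],
  [40,-1,0,46,0],
  [40,-1,0,53,0],
  [40,-1,0,57,0],
  [40,-1,0,60,0],
  [40,-1,0,61,0],
  [40,-1,0,61,0],
])

```text
t: 20.35
tool_pos: [0.6174, 0.0073, 0.1229]
tool_rot: [0.684, 0.684, -0.179, 0.179]
force: [-0.7, -0.9, -0.5]
opening: 0.467
grip_force: 20.0
```

```bash
python3 st.py; python3 - <<'E'
from lean import *
from rows import rows
s=eyes.read_camera('scene')[:,:,::-1];cv2.imwrite('pics/scene5.png',s)
a=eyes.read_camera('top')[:,:,::-1];cv2.imwrite('pics/top5.png',a)
rim=state()['tool_pos'];o=cv2.resize(s[180:240,295:355],None,fx=6.6,fy=6.6,interpolation=cv2.INTER_CUBIC)
cv2.imwrite('pics/ov5.png',np.hstack([o,overlay(s,'scene',rim,15,'',(295,180,355,240),6.6)]))
rows([(.617,.0084,.1226),(.617,.003,.1238),(.617,-.002,.124),(.617,-.002,.121)])
E
```

```text
20.35 [ 0.1086  0.5556  1.489  -0.547   1.2135  0.3359] [0.6174 0.0073 0.1229] [-0.7 -0.9 -0.5]
[[ 0.001  1.    -0.001]
 [ 0.872 -0.001 -0.49 ]
 [-0.49  -0.    -0.872]]
[ 1.1 -0.4 -0.2]
[-4.2 -0.4  1.4]
[-8.7 -0.4  3.7]
[-7.2 -0.4  6.3]
```

View pics/ov5.png

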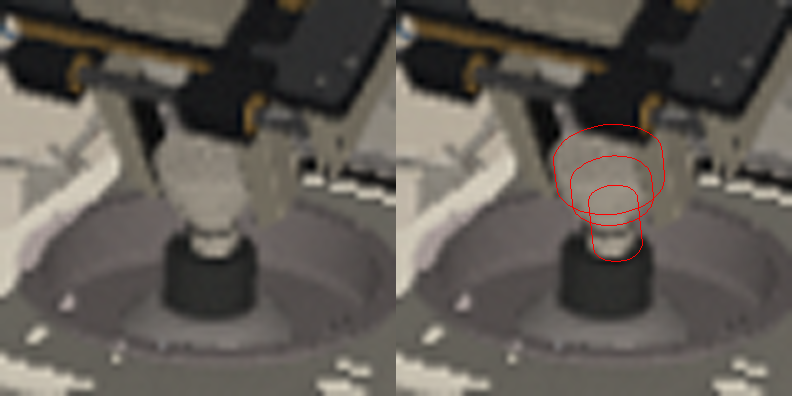

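The leaning stem's foot sits over the spindle's top, with the stem at column 215 and the spindle axis at 210 in the 6.6x crop. I'll nudge it about 1 mm and dip the edge in.

Call:
carry_out([
  [40,0.5,0.6,0.6,0],
  [40,1,1.2,1.2,0],
  [40,1.5,1.2,1.8,0],
  [40,1.9,1.2,2.3,0],
  [40,1.9,1.2,2.3,0],
  [40,1.9,1.2,2.3,0],
  [40,1.9,1.2,2.3,0],
  [40,1.9,1.2,2.3,0],
])

```text
t: 21.45
tool_pos: [0.6185, 0.0078, 0.1198]
tool_rot: [0.684, 0.684, -0.179, 0.179]
force: [0.3, -0.1, -1.3]
opening: 0.468
grip_force: 20.0
```

```bash
python3 st.py; python3 -c "
from plant import state;print(state()['moment'].round(2))
from rows import *
p=state()['tool_pos'];rows([p+[0,-.0103,.0015]])"
```

```text
21.45 [ 0.1092  0.5609  1.4882 -0.5478  1.2102  0.3387] [0.6185 0.0078 0.1198] [ 0.3 -0.1 -1.3]
[[ 0.001  1.    -0.001]
 [ 0.872 -0.001 -0.49 ]
 [-0.49  -0.    -0.872]]
[0.35 0.09 0.04]
[-9.7  0.   3.7]
```

Call:
carry_out([
  [40,-1.2,0,1.2,0],
  [40,-2.4,0,2.4,0],
  [40,-3.6,0,3.6,0],
  [40,-4.8,0,4.7,0],
  [40,-6,0,5.8,0],
  [40,-7.2,0,6.9,0],
  [40,-8.5,0,8,0],
  [40,-8.5,0,8,0],
])

```text
t: 22.45
tool_pos: [0.6197, -0.0032, 0.1201]
tool_rot: [0.685, 0.683, -0.178, 0.181]
force: [-4.1, 5.3, 13.1]
opening: 0.469
grip_force: 20.0
```

```bash
python3 st.py; python3 - <<'E'
from lean import *
rim=state()['tool_pos'];print(state()['moment'].round(2))
s=eyes.read_camera('scene')[:,:,::-1];cv2.imwrite('pics/scene6.png',s)
box=(300,180,355,235)
for d in eyes.silhouettes('scene','chuck'):
    u=d['uv']
    if box[0]<u[0]<box[2] and box[1]<u[1]<box[3]:
        m=d['pixels'][180:235,300:355].astype(float);print(d['confidence'],m.sum(),u)
        if m.sum()>900: continue
        for r in range(10,45): print(''.join('#' if q else '.' for q in m[r,8:48]))
        break
E
```

```text
22.45 [ 0.0923  0.5559  1.4968 -0.5534  1.1957  0.3294] [ 0.6197 -0.0032  0.1201] [-4.1  5.3 13.1]
[[ 0.003  1.     0.003]
 [ 0.871 -0.001 -0.491]
 [-0.491  0.004 -0.871]]
[ 0.02  0.55 -0.22]
0.75 187.0 [324.2, 207.0]
........................................
........................................
........................................
........................................
........................................
........................................
........................................
........................................
........................................
........................................
..............#####.....................
............###########.................
............############................
...........#############................
...........#############................
...........#############................
............#############...............
............#############...............
.............############...............
.............############...............
..............###########...............
...............##########...............
...............#########................
................#######.................
................#######.................
................#######.................
................#######.................
................#######.................
.................#####..................
........................................
........................................
........................................
........................................
........................................
........................................
```

```bash
python3 - <<'E'
from lean import *
rim=state()['tool_pos']
box=(300,180,355,235)
d=[d for d in eyes.silhouettes('scene','chuck') if 300<d['uv'][0]<355 and 180<d['uv'][1]<235 and d['pixels'].sum()<900][0]
m=d['pixels'][180:235,300:355].astype(float)
v=np.zeros(m.shape,bool);v[24:36]=True
for o in leanfit('scene',rim,box,m,v,range(-10,26,5)): print(o)
# column centres per row of mask; axis columns for leans
for r in (33,34,35,36,37): xs=np.nonzero(m[r])[0]; print(r+180,xs.min()+300,xs.max()+300)
for b in(0,5,10,15):
    M=R.from_euler('x',-b,degrees=True);print(b,proj('scene',M.apply(np.array([[0,0,0.],[0,0,-.02],[0,0,-.03]]))+rim).round(1).tolist())
E
```

```text
(-10, np.float64(25.9), array([0.0044, 0.0035]))
(-5, np.float64(23.7), array([0.0053, 0.0039]))
(0, np.float64(20.5), array([0.0062, 0.0059]))
(5, np.float64(18.9), array([0.0077, 0.0072]))
(10, np.float64(19.0), array([0.01, 0.01]))
(15, np.float64(19.6), array([0.0112, 0.0107]))
(20, np.float64(22.7), array([0.0137, 0.0109]))
(25, np.float64(26.2), array([0.0148, 0.0109]))
213 324 330
214 324 330
215 324 330
216 324 330
217 324 330
0 [[327.8, 204.5], [327.6, 211.2], [327.4, 214.6]]
5 [[327.8, 204.5], [327.9, 211.0], [327.9, 214.2]]
10 [[327.8, 204.5], [328.2, 210.7], [328.3, 213.7]]
15 [[327.8, 204.5], [328.5, 210.3], [328.8, 213.2]]
```

```bash
python3 - <<'E'
import cv2,numpy as np
s=cv2.imread('pics/scene6.png')
cv2.imwrite('pics/z6.png',cv2.resize(s[185:240,297:362],None,fx=10.5,fy=10.5,interpolation=cv2.INTER_CUBIC))
E
```

```text
(no output)
```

View pics/z6.png

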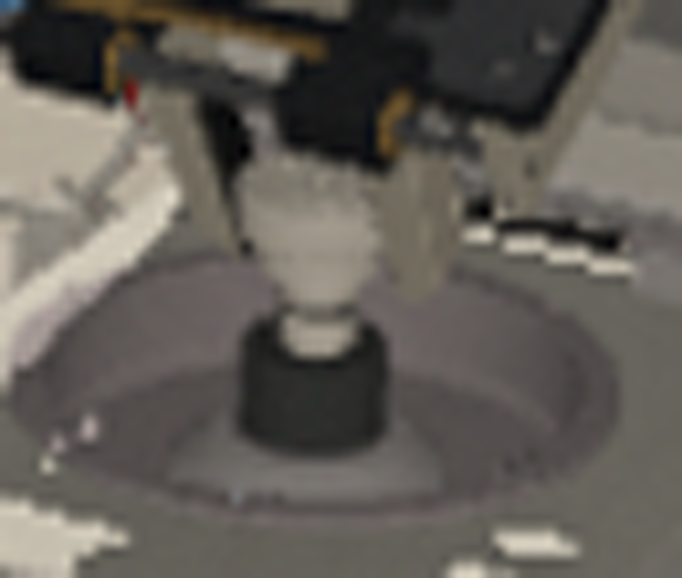

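Call:
carry_out([
  [40,-0.6,-0.5,-1.1,0],
  [40,-1.2,-1,-2.2,0],
  [40,-1.2,-1,-2.2,0],
  [40,-2.2,-1,-1.6,0],
  [40,-2.2,-1,-1.6,0],
  [40,-1.2,-1,-2.2,0],
  [40,-0.3,-1,-2.7,0],
  [40,-0.3,-1,-2.7,0],
], squeeze=6)

```text
t: 23.6
tool_pos: [0.617, -0.0025, 0.1189]
tool_rot: [0.684, 0.684, -0.18, 0.179]
force: [0.7, -0.8, -1.6]
opening: 0.472
grip_force: 6.0
```

```bash
python3 st.py; python3 -c "
from plant import state;print(state()['moment'].round(2))"
```

```text
23.6 [ 0.0932  0.556   1.4996 -0.5515  1.1983  0.3287] [ 0.617  -0.0025  0.1189] [ 0.7 -0.8 -1.6]
[[ 0.     1.    -0.002]
 [ 0.872 -0.001 -0.49 ]
 [-0.49  -0.002 -0.872]]
[ 0.19 -0.15  0.1 ]
```

Call:
carry_out([
  [40,0.5,0,0.9,0],
  [40,1,0,1.8,0],
  [40,1.5,0,2.6,0],
  [40,2,0,3.5,0],
  [40,2.5,0,4.4,0],
  [40,3,0,5.2,0],
  [40,3.4,0,6.1,0],
  [40,3.9,0,7,0],
], squeeze=8)

```text
t: 24.6
tool_pos: [0.618, -0.0025, 0.1117]
tool_rot: [0.684, 0.684, -0.179, 0.179]
force: [5.2, 1.6, 1.5]
opening: 0.471
grip_force: 8.0
```

```bash
python3 st.py; python3 - <<'E'
from lean import *
print(state()['moment'].round(2))
s=eyes.read_camera('scene')[:,:,::-1];cv2.imwrite('pics/scene7.png',s)
for d in eyes.silhouettes('scene','chuck'):
    u=d['uv']
    if 300<u[0]<355 and 180<u[1]<235 and d['pixels'].sum()<900:
        m=d['pixels']
        for r in range(190,225): print(r,''.join('#' if q else '.' for q in m[r,310:345]))
        break
E
```

```text
24.6 [ 0.0932  0.5642  1.5055 -0.5551  1.1841  0.3377] [ 0.618  -0.0025  0.1117] [5.2 1.6 1.5]
[[ 0.001  1.     0.   ]
 [ 0.872 -0.001 -0.49 ]
 [-0.49   0.001 -0.872]]
[ 0.21 -0.8   0.42]
190 ...................................
191 ...................................
192 ...................................
193 ...................................
194 ...................................
195 ...................................
196 ...................................
197 ...................................
198 ...................................
199 ...................................
200 ...................................
201 ...................................
202 ...................................
203 ...................................
204 ............#######................
205 ...........##########..............
206 ..........############.............
207 ..........############.............
208 ..........#############............
209 ...........############............
210 ...........############............
211 ...........#############...........
212 ............############...........
213 ............###########............
214 .............##########............
215 .............#########.............
216 ..............#######..............
217 ..............#######..............
218 ...............#####...............
219 ...................................
220 ...................................
221 ...................................
222 ...................................
223 ...................................
224 ...................................
```

Call:
carry_out([
  [40,0.3,0.8,0.5,0],
  [40,1,1,1.8,0],
  [40,1.8,1,3.3,0],
  [40,2.6,1,4.8,0],
  [40,3.5,1,6.3,0],
  [40,4.3,1,7.8,0],
  [40,5.1,1,9.2,0],
  [40,5.6,1,10,0],
], squeeze=10)

```text
t: 25.7
tool_pos: [0.6182, -0.0024, 0.0998]
tool_rot: [0.684, 0.684, -0.18, 0.179]
force: [1.9, 3.0, 0.8]
opening: 0.47
grip_force: 10.0
```

```bash
python3 st.py; python3 - <<'E'
from lean import *
print(state()['moment'].round(2))
s=eyes.read_camera('scene')[:,:,::-1];cv2.imwrite('pics/scene8.png',s)
for d in eyes.silhouettes('scene','chuck'):
    u=d['uv']
    if 300<u[0]<355 and 180<u[1]<235 and d['pixels'].sum()<900:
        m=d['pixels']
        for r in range(202,225): print(r,''.join('#' if q else '.' for q in m[r,310:345]))
        break
E
```

```text
25.7 [ 0.0931  0.579   1.513  -0.5594  1.1666  0.3497] [ 0.6182 -0.0024  0.0998] [1.9 3.  0.8]
[[ 0.001  1.    -0.001]
 [ 0.872 -0.001 -0.49 ]
 [-0.49  -0.001 -0.872]]
[ 0.53 -0.35  0.16]
202 ...................................
203 ...................................
204 ...................................
205 ...................................
206 ...................................
207 ..........########.................
208 .........############..............
209 .........#############.............
210 .........##############............
211 .........##############............
212 .........##############............
213 .........##############............
214 ..........#############............
215 ...........############............
216 ...........############............
217 ............###########............
218 .............#########.............
219 ...............#####...............
220 ...................................
221 ...................................
222 ...................................
223 ...................................
224 ...................................
```

Call:
carry_out([
  [40,0.3,0.3,0.5,0],
  [40,0.5,0.5,0.9,0],
  [40,0.8,0.5,1.4,0],
  [40,1,0.5,1.8,0],
  [40,1.3,0.5,2.3,0],
  [40,1.5,0.5,2.7,0],
  [40,1.8,0.5,3.2,0],
  [40,2,0.5,3.5,0],
], squeeze=15)

```text
t: 26.8
tool_pos: [0.6185, -0.0021, 0.0986]
tool_rot: [0.685, 0.683, -0.18, 0.18]
force: [-6.9, 8.4, 18.1]
opening: 0.471
grip_force: 15.0
```

```bash
python3 st.py; python3 - <<'E'
from lean import *
print(state()['moment'].round(2))
s=eyes.read_camera('scene')[:,:,::-1];cv2.imwrite('pics/scene9.png',s)
for d in eyes.silhouettes('scene','chuck'):
    u=d['uv']
    if 300<u[0]<355 and 180<u[1]<235 and d['pixels'].sum()<900:
        m=d['pixels']
        for r in range(205,225): print(r,''.join('#' if q else '.' for q in m[r,310:345]))
        break
E
```

```text
26.8 [ 0.0943  0.5809  1.5136 -0.5613  1.1648  0.3539] [ 0.6185 -0.0021  0.0986] [-6.9  8.4 18.1]
[[ 0.002  1.    -0.001]
 [ 0.871 -0.002 -0.491]
 [-0.491  0.    -0.871]]
[ 0.07  0.93 -0.59]
205 ...................................
206 ...................................
207 ...................................
208 ...........####....................
209 ..........########.................
210 ..........##########...............
211 ..........###########..............
212 ..........###########..............
213 ..........############.............
214 ..........############.............
215 ...........###########.............
216 ...........###########.............
217 ............##########.............
218 .............#######...............
219 ...................................
220 ...................................
221 ...................................
222 ...................................
223 ...................................
224 ...................................
```

Call:
carry_out([
  [40,-0.5,-0.4,-0.9,0],
  [40,-1,-0.4,-1.7,0],
  [46,-1,-0.4,-1.7,0],
  [50,-1,-0.4,-1.7,0],
  [56,-1,-0.4,-1.7,0],
  [60,-1,-0.4,-1.7,0],
  [60,-1,-0.4,-1.7,0],
  [60,-1,-0.4,-1.7,0],
])

```text
t: 27.9
tool_pos: [0.6185, -0.0026, 0.0979]
tool_rot: [0.684, 0.684, -0.18, 0.179]
force: [-0.6, -0.4, 0.6]
opening: 0.646
grip_force: 0.0
```

```bash
python3 st.py; python3 - <<'E'
from lean import *
s=eyes.read_camera('scene')[:,:,::-1];cv2.imwrite('pics/scene10.png',s)
for d in eyes.silhouettes('scene','chuck'):
    u=d['uv']
    if 300<u[0]<355 and 180<u[1]<235 and d['pixels'].sum()<900:
        m=d['pixels']
        for r in range(205,225): print(r,''.join('#' if q else '.' for q in m[r,310:345]))
        break
E
```

```text
27.9 [ 0.0929  0.5814  1.5142 -0.5605  1.1633  0.3519] [ 0.6185 -0.0026  0.0979] [-0.6 -0.4  0.6]
[[ 0.001  1.    -0.001]
 [ 0.872 -0.001 -0.49 ]
 [-0.49  -0.001 -0.872]]
205 ...................................
206 ...................................
207 ...........######..................
208 .........#########.................
209 ........############...............
210 ........###############............
211 ........################...........
212 ........#################..........
213 ........#################..........
214 .........################..........
215 .........################..........
216 ..........##############...........
217 ...........############............
218 ............###########............
219 .............########..............
220 ...................................
221 ...................................
222 ...................................
223 ...................................
224 ...................................
```

Call:
carry_out([
  [60,0,0,-5,0],
  [60,0,0,-15,0],
  [60,0,0,-30,0],
  [60,5,0,-55,0],
  [60,20,0,-90,0],
  [60,40,0,-130,0],
  [60,70,0,-170,0],
  [60,100,0,-210,0],
])

```text
t: 29.0
tool_pos: [0.6187, 0.1895, 0.2341]
tool_rot: [0.685, 0.684, -0.179, 0.179]
force: [0.7, 0.4, 0.1]
opening: 0.647
grip_force: 0.0
```

```bash
python3 st.py; python3 - <<'E'
from lean import *
s=eyes.read_camera('scene')[:,:,::-1];cv2.imwrite('pics/scene11.png',s);a=eyes.read_camera('top')[:,:,::-1];cv2.imwrite('pics/top11.png',a)
for n,box in(('scene',(295,190,365,245)),('top',(345,150,400,205))):
  for d in eyes.silhouettes(n,'chuck'):
    u=d['uv']
    if box[0]<u[0]<box[2] and box[1]<u[1]<box[3] and d['pixels'].sum()<900:
        m=d['pixels'];ys,xs=np.nonzero(m);print(n,d['confidence'],m.sum(),xs.min(),xs.max(),ys.min(),ys.max())
        if n=='scene':
            mm=m[box[1]:box[3],box[0]:box[2]].astype(float);v=np.ones(mm.shape,bool)
            for r in range(200,225): print(r,''.join('#' if q else '.' for q in m[r,310:345]))
            for g in(-8,-4,0,4,8):
              for b in(-8,-4,0,4,8):
                f=lambda p:np.abs(unionmask(n,chuckP(np.array([.618+p[0],-.002,.101+p[1]]),b,g),box)-mm).sum()
                r=minimize(f,[0,0],method='Nelder-Mead',options=dict(initial_simplex=[[0,0],[.004,0],[0,.004]],maxiter=50));print(g,b,round(r.fun,1),(r.x*1000).round(1))
        break
p=np.vstack([proj('scene',P) for P in chuckP(np.array([.618,-.002,.101]),0)]);print(p.min(0),p.max(0))
E
```

```text
29.0 [ 0.3726  0.5882  1.1423 -0.4739  1.6078  0.4038] [0.6187 0.1895 0.2341] [0.7 0.4 0.1]
[[ 0.001  1.     0.   ]
 [ 0.872 -0.001 -0.49 ]
 [-0.49   0.001 -0.872]]
scene 0.52 173 319 334 207 219
200 ...................................
201 ...................................
202 ...................................
203 ...................................
204 ...................................
205 ...................................
206 ...................................
207 ............##########.............
208 ..........##############...........
209 .........################..........
210 .........################..........
211 .........################..........
212 .........################..........
213 .........################..........
214 ..........###############..........
215 ..........##############...........
216 ...........#############...........
217 ............###########............
218 ............##########.............
219 ..............######...............
220 ...................................
221 ...................................
222 ....................
[... 655 characters left out ...]
        **options)
    fxr = func(xr)
    fx = function(np.copy(x), *(wrapper_args + args))
  File "<stdin>", line 13, in <lambda>
  File "lean.py", line 11, in unionmask
    def unionmask(n,Ps,box): return np.max([hullmask(n,P,box) for P in Ps],0)
                                            ~~~~~~~~^^^^^^^^^
  File "fit.py", line 13, in hullmask
    x0,y0,x1,y1=box;h=cv2.convexHull(proj(n,P).astype(np.float32))[:,0]
                                     ~~~~^^^^^
  File "fit.py", line 6, in proj
    c=eyes.get_calibration(n);p=R.from_quat(c['rotation']).inv().apply(np.asarray(P)-c['position']);q=p@c['intrinsics'].T;return q[:,:2]/q[:,2:]
ValueError: time passes only in moves, steps and waits
```

```bash
python3 - <<'E'
from lean import *
s=cv2.imread('pics/scene11.png');s4=cv2.imread('pics/scene4.png')
for x in(324,326,328): print(x,s[203:231,x].max(1).tolist())
print('before',s4[210:231,326].max(1).tolist())
for dz in(0,.002): print(dz,[(proj('scene',P).min(0).round(1).tolist(),proj('scene',P).max(0).round(1).tolist()) for P in chuckP(np.array([.618,-.002,.101+dz]),0)])
h=proj('scene',cyl(.618,-.002,.084,.085,.0185));print('spindle top',h.min(0).round(1),h.max(0).round(1))
c=s[200:232,305:350].astype(int).max(2)
for r in range(4,30): print(200+r,''.join('%4d'%q for q in c[r,8:34]))
E
```

```text
324 [119, 115, 104, 110, 133, 130, 120, 121, 128, 143, 156, 154, 154, 149, 143, 144, 103, 38, 44, 45, 44, 45, 45, 44, 49, 76, 111, 118]
326 [118, 116, 109, 114, 140, 128, 117, 119, 131, 136, 152, 159, 157, 154, 150, 159, 142, 35, 45, 48, 45, 46, 46, 46, 44, 69, 111, 117]
328 [108, 95, 101, 111, 138, 135, 122, 128, 140, 140, 146, 160, 158, 154, 147, 158, 140, 40, 44, 45, 44, 44, 46, 46, 43, 70, 111, 117]
before [109, 108, 110, 107, 79, 40, 48, 47, 48, 43, 43, 47, 46, 45, 45, 49, 45, 43, 69, 112, 117]
0 [([323.7, 214.9], [331.4, 226.1]), ([321.6, 210.6], [333.9, 219.2]), ([319.7, 205.8], [336.1, 216.8])]
0.002 [([323.8, 214.3], [331.4, 225.4]), ([321.6, 210.0], [333.9, 218.6]), ([319.7, 205.2], [336.2, 216.1])]
spindle top [320.9 213.6] [334.5 219.9]
204  192 119 100 103 105 102 104 106 111 111 116 115 119 116  98  95 179 190 183 135 123 121 121  57  27  29
205  125  98 103 104 104 101 103 103 102 101 104 104 109 109 102 101  97  96  95 177 192 188 190  99 114 121
206  122 103 104 103 103 103 104 103 103 104 110 110 110 114 115 111 105 107 103 100  98  97  98 100 180 190
207  100 104 1
[... 1792 characters left out ...]
46  44  47  43  40  38  53  82  81  83  83  82
224   84  82  79  79  83  88  63  38  38  41  43  45  45  46  46  44  45  44  40  35  53  84  81  81  82  83
225   84  81  75  78  90  94  66  38  39  41  43  45  46  46  45  46  46  44  42  34  50  86  94  83  79  81
226   80  77  81  86  96  98  79  57  43  39  42  44  45  46  45  46  44  41  37  42  67  91  94  86  77  80
227   74  80  87  93  98 100 101  93  73  61  53  49  45  44  43  43  46  51  57  72  97  98  97  93  87  78
228   81  88  93  96  98 104 105 106 106  96  84  76  72  69  70  70  75  84  94 102 104 103 103  99  93  86
229   91  93  97  99 103 106 109 112 111 107 109 111 110 111 112 111 112 112 111 110 112 110 105 101  96  91
```

```bash
python3 -c "
from plant import bot;print(bot.hand_in())"
```

```text
the job is handed in; nothing more can be done
None
```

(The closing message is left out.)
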